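Pack the stabiliser's parts into the foam tray

TASK

Pack the parts of the stripped voltage stabiliser into the foam-lined tray, each standing upright and flat on the floor of the pocket cut for it: the fat capacitor in the round pocket, the double circuit breaker in the long one, the transformer in the large near-square one and the relay in the small near-square one. The slim capacitor and the single circuit breaker belong to another job: leave them standing where they are.

Things in the scene. Friction and masses are not known exactly. Their poses are not given: they have to be found in the camera images.
- fat_capacitor: The FAT capacitor: plain aluminium round can, 40 mm diameter, 60 mm tall, black end disc and two thin brass tabs (8 mm more) on top, about 0.12 kg. Goes in the round pocket. Origin: centre of underside, z up. Stands upright on the bench, any heading.
- double_breaker: The DOUBLE (two-pole) circuit breaker: white block 80 mm long (its x) by 36 mm wide (its y), 44 mm tall at the ends, middle 45 mm of the length raised to 58 mm, two small black toggles on top (up to 65 mm), about 0.22 kg. The two long sides are flat. Goes in the long pocket, lengthwise, either way round. Origin: centre of underside, z up. Stands upright on the bench, any heading.
- transformer: The transformer: dark steel core 60 mm long (its x) by 28 mm (its y) by 52 mm tall, with a copper coil block 36 mm (x) by 50 mm (y), from 6 to 46 mm above the underside; grasp across the coil. About 0.5 kg. Goes in the large pocket. Origin: centre of underside, z up. Stands upright on the bench, any heading.
- relay: The relay: grey box with a black foot and a small paper label on top, 36 mm (its x) by 28 mm (its y), 45 mm tall, about 0.06 kg. Goes in the small pocket. Origin: centre of underside, z up. Stands upright on the bench, any heading.
- slim_capacitor: Look-alike, to be left alone: the SLIM capacitor, same plain aluminium can as the fat one but only 26 mm in diameter, 60 mm tall plus 8 mm tabs. Origin: centre of underside, z up. Stands upright on the bench, any heading.
- single_breaker: Look-alike, to be left alone: the SINGLE (one-pole) circuit breaker, same white block as the double one (80 mm long along x, 58 mm tall) but only 18 mm wide (y), with one black toggle. Origin: centre of underside, z up. Stands upright on the bench, any heading.
- round_pocket: Black foam insert 110 x 110 x 16 mm, one of four lying 2 x 2 in a fixed blue tray (236 mm square, rim 20 mm above table); they swap places. One centred pocket, 12 mm deep, yellow floor. Origin: centre of underside, 4 mm above table; pocket floor 4 mm, top face 16 mm above origin; x, y parallel to the sides. Pocket: round, 62 mm diameter.
- long_pocket: Black foam insert 110 x 110 x 16 mm, one of four lying 2 x 2 in a fixed blue tray (236 mm square, rim 20 mm above table); they swap places. One centred pocket, 12 mm deep, yellow floor. Origin: centre of underside, 4 mm above table; pocket floor 4 mm, top face 16 mm above origin; x, y parallel to the sides. Pocket: long rectangle, 98 mm along x by 54 mm along y.
- large_pocket: Black foam insert 110 x 110 x 16 mm, one of four lying 2 x 2 in a fixed blue tray (236 mm square, rim 20 mm above table); they swap places. One centred pocket, 12 mm deep, yellow floor. Origin: centre of underside, 4 mm above table; pocket floor 4 mm, top face 16 mm above origin; x, y parallel to the sides. Pocket: large near-square, 78 mm along x by 70 mm along y.
- small_pocket: Black foam insert 110 x 110 x 16 mm, one of four lying 2 x 2 in a fixed blue tray (236 mm square, rim 20 mm above table); they swap places. One centred pocket, 12 mm deep, yellow floor. Origin: centre of underside, 4 mm above table; pocket floor 4 mm, top face 16 mm above origin; x, y parallel to the sides. Pocket: small near-square, 56 mm along x by 48 mm along y.

How it is judged:
By the outcome, as a careful person would: the job done as asked, in the order asked, and still so for the second after the job is handed in, with the robot touching nothing.
It also fails if it takes over 107 s, if anything falls off the work surface, if the arm or the gripper's body presses on something with over 40 N, if the wrist force passes 120 N, or if a joint passes its speed limit or range.

ROBOT

A 7-joint arm with a two-finger parallel gripper is mounted at the origin on the work surface. World frame = base frame: x ahead of the robot, y to its left, z up, the work surface at z = 0. Lengths are in m, angles in rad, forces in N, time in s.
With the tool pointing down it reaches from about 0.4 to 0.85 m from the base axis. Payload 4.4 kg.
Tool frame: the origin (TCP) lies at the very end of the fingers, on their centre line; the grasp point (between the pads) lies 19 mm behind it; z points along the fingers, y is the direction in which the jaws open and shut (so a half turn about z gives the same grasp; the last joint's range is limited). The gripper opens to 94 mm and grips with 3 to 60 N. Pads are 16 mm wide; open, the fingers measure 119 mm over their backs; the gripper's body (75 mm by 177 mm) begins 78 mm behind the grasp point.
Start: joints at [-1.325, 0.628, 0.038, 1.517, -0.027, 0.996, -0.02], TCP at [0.199, 0.619, 0.205] pointing down, gripper open.
Joint ranges: [-3.06, 3.06], [-0.37, 2.12], [-1.25, 1.32], [0.18, 2.47], [-1.1, 4.24], [0.23, 1.98], [-2.94, 2.94]. Speed limits (rad/s): [2.57, 2.57, 3.14, 3.14, 3.14, 3.14, 3.14].

INTERFACE

Orientations are given as a unit quaternion [x, y, z, w].
In Python, from bench import monitor, imaging, manip gives the robot as it stands.
- The arm moves only by the shell command python3 -m inch 'ROWS' [FORCE]. ROWS is JSON, a list of rows, each an object with "fingers": the opening, from 0 (shut) to 1 (fully open); "xyz": the shift along the tool's x, y, z normalised to -1 to 1, where 1 is 2.5 cm, a list of three; "turn": the turn about the tool's z normalised to -1 to 1, where 1 is 0.12 rad. In form: [{"fingers": fingers, "xyz": [tx, ty, tz], "turn": turn}, ...]. A call has 1 to 10 rows; each row shifts and turns the commanded pose from where the row before left it, along the tool's axes as they then stand; what a row does not reach is not made up. A row lasts 1/12 s, in which the tool goes at most 41.7 mm and 7.16 degrees, less where a joint would pass 70% of its speed; a pose out of reach is approached as far as the arm can. A call with a number of a shift or a turn outside -1 to 1 is refused whole. A call with a gripper value outside its range is refused whole. The fingers move at their own pace and stop on an object; FORCE is the grip in N (left out, the last holds). Time passes only in rows, so rows that do not move let the fingers close. It gives the time, the measured TCP pose, the force and the opening at its end, in the units of the state.
- monitor.sense(): the state, without advancing time (a new reading comes with each control period).
- imaging.grab_frame(name): name is "side" or "top" or "wrist"; returns a dict with "frame" (420x560x3 uint8, blue, green, red), "depth" (420x560 float32, m along the optical axis (not along the pixel's ray), 0 where there is no reading), "camera_matrix" (3x3 intrinsics, pixels), "D" ([k1, k2, p1, p2, k3] as OpenCV has them; the pictures are not rectified), "R" (3x3) and "t" (3): a world point X has camera coordinates R X + t. Camera axes: x right, y down, z forward; pixel columns grow to the right and rows downward; lengths in m; the calibration is good to about 2 mm. A picture is of the moment at which its call begins.
- manip.sign_off(): hands the job in, once; it reports no verdict.
The state is a dict: "clock": time; "q": joint angles; "qvel": joint speeds; "effort": joint torques, N m; "eef_pos": TCP position; "orientation": TCP orientation; "contact_force": force on the tool from outside, world axes, zero at the start; "wrist_torque": the same for the moment, N m; "width": finger opening in m.
Only numpy, scipy, OpenCV 4.12 (cv2) and the standard library are available. Lean on these libraries where they do the work, as an engineer would, in place of code of your own. Each camera call takes 0.05 s, during which the arm holds its last target. There are 200 camera calls.

## Working session

There is one attempt and no reset: what is moved stays moved. The work goes in short steps, Python scripts to look and compute and a shell command to move; the robot and the scene stay as the last step left them, time stands still between calls to the robot, and variables do not carry over. Pictures are saved under pics/ and viewed, about 12 in all and at most 16, crops included, and the job is handed in when it is done.

```bash
ls; mkdir -p pics; python3 - <<'E'
from bench import monitor, imaging
import cv2
s=monitor.sense(); print({k:s[k] for k in('clock','eef_pos','orientation','width')})
for n in('top','side'):
    f=imaging.grab_frame(n); cv2.imwrite(f'pics/{n}0.png',f['frame']); print(n,f['camera_matrix'],f['D'],f['R'],f['t'])
E
```

```text
pics
{'clock': 0.0, 'eef_pos': array([0.19916396, 0.61801966, 0.20457904]), 'orientation': array([ 1.55285184e-01,  9.87869232e-01, -9.32878363e-04, -1.44919525e-04]), 'width': 0.09406508606683057}
top [[494.24132354   0.         273.76342995]
 [  0.         494.24132354 206.69497883]
 [  0.           0.           1.        ]] [-0.17067787  0.          0.          0.          0.        ] [[ 0.02041064 -0.99971121 -0.0126844 ]
 [-0.99670904 -0.01935056 -0.07871877]
 [ 0.07845059  0.01424936 -0.99681616]] [-0.02393384  0.53828443  1.2708174 ]
side [[421.47920894   0.         282.95385388]
 [  0.         421.47920894 208.25079188]
 [  0.           0.           1.        ]] [0.02691179 0.         0.         0.         0.        ] [[-0.81392784 -0.58096164  0.00224712]
 [-0.36781265  0.51230418 -0.77605301]
 [ 0.44970582 -0.63247767 -0.63066367]] [0.43380423 0.24229404 0.61299889]
```

View pics/top0.png

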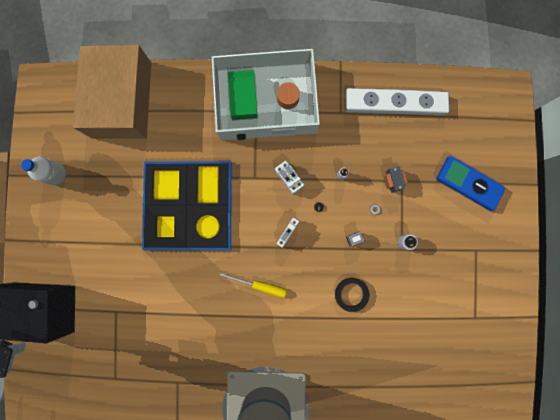

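View pics/side0.png

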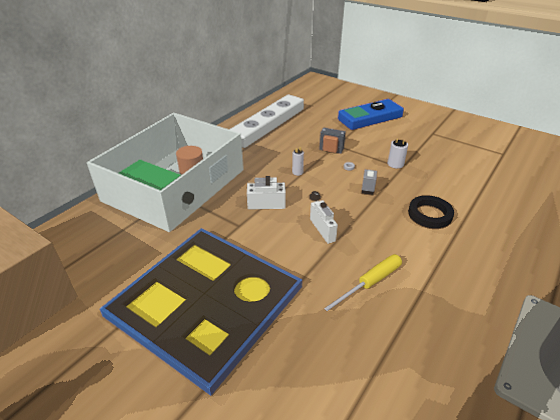

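The top view shows the tray pockets: large (167,184), long (208,184), small (166,226) and round (208,226). The parts are the double breaker (289,176), single (288,232), slim can (343,172), transformer (396,179), relay (356,239) and fat can (408,242). The side view agrees. Next I'll measure them from top depth.

```bash
cat > h.py <<'E'
import numpy as np, cv2
from bench import monitor, imaging
def cloud(n):
    f=imaging.grab_frame(n); K,D,R,t=(np.array(f[k],float) for k in('camera_matrix','D','R','t'))
    h,w=f['depth'].shape; uv=np.stack(np.meshgrid(np.arange(w),np.arange(h)),-1).reshape(-1,1,2).astype(float)
    n_=cv2.undistortPoints(uv,K,D).reshape(h,w,2); d=f['depth']
    P=np.dstack([n_,np.ones((h,w))])*d[...,None]
    P=(P-t)@R; P[d==0]=np.nan
    return f['frame'],P
def rect(p):
    (c,(a,b),th)=cv2.minAreaRect((p*1000).astype(np.float32))
    if a<b: a,b,th=b,a,th+90
    return np.round(c,1),round(a,1),round(b,1),round((th+90)%180-90,1)   # mm, deg of long axis
def tool():
    s=monitor.sense(); x,y,z,w=s['orientation']
    yaw=np.degrees(np.arctan2(2*(x*y+z*w),1-2*(y*y+z*z)))  # heading of tool x
    return np.round(s['eef_pos']*1000,1),round(yaw,1),s
def go(x,y,yaw=None):
    "print shift in tool units (1=25mm) to x,y [mm] and turn units; turn applied last"
    p,a,s=tool(); r=np.radians(a); d=np.array([x,y])-p[:2]
    tx=np.array([np.cos(r),np.sin(r)]); ty=np.array([np.sin(r),-np.cos(r)])
    m=f"at {p} yaw {a} clock {s['clock']:.1f} w {s['width']:.3f} F {np.round(s['contact_force'],1)} | move x {d@tx/25:.2f} y {d@ty/25:.2f}"
    if yaw is not None:
        e=(a-yaw+90)%180-90; m+=f" turn {np.radians(e)/.12:.2f} (or {np.radians(e-np.sign(e)*180)/.12:.2f})"
    print(m, 'q7 %.2f'%s['q'][6])
E
python3 - <<'E'
from h import *
im,P=cloud('top')
px=dict(double=(289,176),single=(288,232),slim=(343,172),transf=(396,179),relay=(356,239),fat=(408,242))
for k,(u,v) in px.items():
    m=np.zeros(P.shape[:2],bool); m[v-22:v+22,u-22:u+22]=1
    m&=(P[...,2]>.025)
    n,l,_,_=cv2.connectedComponentsWithStats(m.astype(np.uint8))
    i=l[v-4:v+5,u-4:u+5]; i=np.bincount(i[i>0]).argmax()
    p=P[l==i]; print(k,len(p),'zmax',p[:,2].max().round(3),rect(p[:,:2]), 'top', rect(p[p[:,2]>p[:,2].max()-.015][:,:2]))
hsv=cv2.cvtColor(im,cv2.COLOR_BGR2HSV)
y=cv2.inRange(hsv,(22,120,120),(35,255,255)); y[:, :140]=0; y[:,235:]=0; y[255:]=0;y[:155]=0
n,l,st,c=cv2.connectedComponentsWithStats(y)
for i in range(1,n):
    if st[i,4]>80: p=P[l==i]; print('pocket',c[i],np.nanmedian(p[:,2]).round(3),rect(p[:,:2]))
b=cv2.inRange(hsv,(105,120,50),(125,255,255));b[:,:140]=0;b[:,235:]=0;b[:155]=0;b[255:]=0
p=P[b>0];print('tray',rect(p[~np.isnan(p[:,0])][:,:2]), np.nanmedian(p[:,2]))
go(0,0,0)
v=cv2.resize(im[150:270,260:440],None,fx=4.4,fy=4.4,interpolation=cv2.INTER_CUBIC); cv2.imwrite('pics/crop1.png',v)
E
```

```text
double 460 zmax 0.073 (array([616.5, -50.2]), 80.3, 36.3, 37.5) top (array([616.9, -49.6]), 46.5, 35.3, 38.0)
single 219 zmax 0.07 (array([472.9, -48.9]), 78.8, 17.9, -31.8) top (array([472.5, -48.3]), 46.5, 17.6, -32.6)
slim 98 zmax 0.07 (array([ 628.6, -190.5]), 24.9, 24.1, -48.2) top (array([ 629.3, -190.5]), 23.8, 23.2, -89.6)
transf 399 zmax 0.058 (array([ 616.9, -330.8]), 58.2, 51.2, 14.7) top (array([ 617. , -330.9]), 58.2, 49.8, 15.2)
relay 155 zmax 0.053 (array([ 459.6, -225.3]), 34.1, 28.4, -67.1) top (array([ 459.4, -225.4]), 34.1, 28.0, -67.1)
fat 223 zmax 0.07 (array([ 452.4, -363.1]), 39.8, 36.3, -88.8) top (array([ 452.4, -362.4]), 37.1, 37.0, -79.6)
pocket [207.61971831 184.44366197] 0.008 (array([595.3, 164. ]), 97.6, 52.5, 3.3)
pocket [166.08633094 184.54964029] 0.008 (array([593.9, 277.2]), 73.4, 67.7, 2.3)
pocket [207.34793187 226.18004866] 0.008 (array([485.1, 161.7]), 60.0, 58.6, -88.7)
pocket [165.55855856 226.09009009] 0.008 (array([482.7, 273.7]), 53.7, 42.5, 1.4)
tray (array([539.2, 219.6]), 236.8, 233.4, -88.7) 0.01927217999131498
at [199.2 618.2 204.8] yaw 162.1 clock 0.1 w 0.094 F [-0.7  0.6 -0.1] | move x -0.02 y -25.98 turn -2.60 (or 23.58) q7 -0.02
```

View pics/crop1.png

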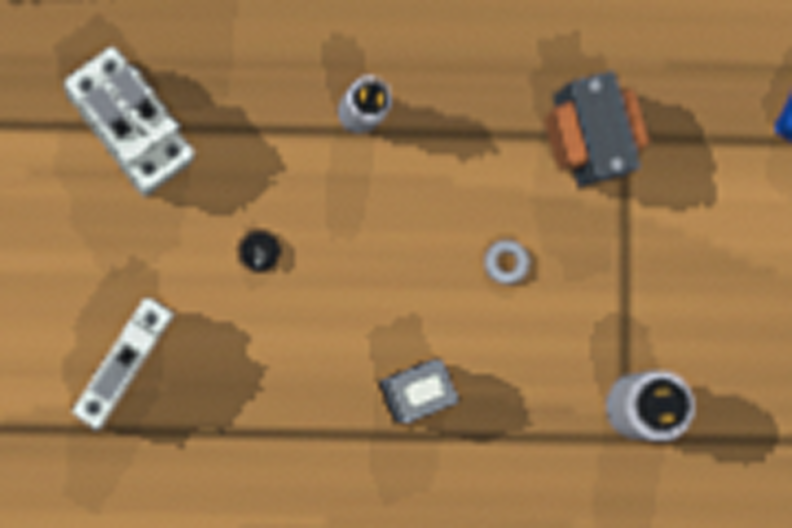

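```bash
python3 -m inch '[{"fingers":1,"xyz":[-0.5,-0.6,0],"turn":-0.87},{"fingers":1,"xyz":[-0.5,-1,0],"turn":-0.87},{"fingers":1,"xyz":[-0.5,-1,0],"turn":-0.86},{"fingers":1,"xyz":[-0.6,-1,0],"turn":0},{"fingers":1,"xyz":[-0.6,-1,0],"turn":0},{"fingers":1,"xyz":[-0.6,-1,0],"turn":0},{"fingers":1,"xyz":[-0.6,-1,0],"turn":0},{"fingers":1,"xyz":[-0.6,-1,0],"turn":0},{"fingers":1,"xyz":[-0.6,-1,0],"turn":0},{"fingers":1,"xyz":[-0.6,-1,0],"turn":0}]'
python3 -c "from h import *; go(550,0,180)"
python3 -m inch '[{"fingers":1,"xyz":[-0.6,-1,0],"turn":0},{"fingers":1,"xyz":[-0.6,-1,0],"turn":0},{"fingers":1,"xyz":[-0.6,-1,0],"turn":0},{"fingers":1,"xyz":[-0.6,-1,0],"turn":0},{"fingers":1,"xyz":[-0.6,-1,0],"turn":0},{"fingers":1,"xyz":[-0.6,-1,0],"turn":0},{"fingers":1,"xyz":[-0.6,-1,0],"turn":0},{"fingers":1,"xyz":[-0.5,-1,0],"turn":0},{"fingers":1,"xyz":[-0.5,-1,0],"turn":0},{"fingers":1,"xyz":[0,-1,0],"turn":0}]'
python3 -c "from h import *; go(452,-362,180)"
```

```text
clock: 0.98
eef_pos: [0.3291, 0.371, 0.2054]
orientation: [-0.0, 1.0, -0.0, -0.0]
contact_force: [-0.6, -0.5, 0.3]
width: 0.0939
at [329.1 371.  205.4] yaw -180.0 clock 1.0 w 0.094 F [-0.6 -0.5  0.3] | move x -8.84 y -14.84 turn 0.00 (or 0.00) q7 0.64
clock: 1.82
eef_pos: [0.4611, 0.1209, 0.2055]
orientation: [0.001, 1.0, 0.0, 0.001]
contact_force: [0.4, 0.2, -0.2]
width: 0.0938
at [461.1 120.9 205.5] yaw 179.9 clock 1.8 w 0.094 F [ 0.4  0.2 -0.2] | move x 0.33 y -19.32 turn -0.01 (or 26.17) q7 1.25
```

```bash
python3 -m inch '[{"fingers":1,"xyz":[0,-1,0.2],"turn":0},{"fingers":1,"xyz":[0,-1,0.2],"turn":0},{"fingers":1,"xyz":[0,-1,0.2],"turn":0},{"fingers":1,"xyz":[0,-1,0.2],"turn":0},{"fingers":1,"xyz":[0,-1,0.2],"turn":0},{"fingers":1,"xyz":[0,-1,0.2],"turn":0},{"fingers":1,"xyz":[0,-1,0.2],"turn":0},{"fingers":1,"xyz":[0,-1,0.2],"turn":0},{"fingers":1,"xyz":[0,-1,0.2],"turn":0},{"fingers":1,"xyz":[0,-1,0.2],"turn":0}]'
python3 -m inch '[{"fingers":1,"xyz":[0,-1,0.2],"turn":0},{"fingers":1,"xyz":[0,-1,0.2],"turn":0},{"fingers":1,"xyz":[0,-1,0.2],"turn":0},{"fingers":1,"xyz":[0.1,-1,0.2],"turn":0},{"fingers":1,"xyz":[0.1,-1,0.2],"turn":0},{"fingers":1,"xyz":[0,-1,0],"turn":0},{"fingers":1,"xyz":[0,-1,0],"turn":0},{"fingers":1,"xyz":[0,-1,0],"turn":0},{"fingers":1,"xyz":[0,-1,0],"turn":0},{"fingers":1,"xyz":[0,0,0],"turn":0}]'
python3 - <<'E'
from h import *; go(452,-362.5,180)
f=imaging.grab_frame('wrist'); cv2.imwrite('pics/w1.png',f['frame']); print(f['R'],f['t'])
E
```

```text
clock: 2.65
eef_pos: [0.4585, -0.1288, 0.1551]
orientation: [-0.0, 1.0, 0.0, -0.0]
contact_force: [0.3, 0.3, 0.2]
width: 0.0939
clock: 3.48
eef_pos: [0.4525, -0.359, 0.1304]
orientation: [0.003, 1.0, -0.002, 0.0]
contact_force: [-0.4, -0.8, -0.2]
width: 0.094
at [ 452.5 -359.   130.4] yaw 179.6 clock 3.5 w 0.094 F [-0.4 -0.8 -0.2] | move x 0.02 y -0.14 turn -0.06 (or 26.12) q7 2.18
[[ 0.00573257  0.99997223 -0.00476247]
 [ 0.97409869 -0.00450753  0.22607836]
 [ 0.22605062 -0.00593513 -0.97409748]] [ 0.35560468 -0.44821889  0.21102898]
```

View pics/w1.png

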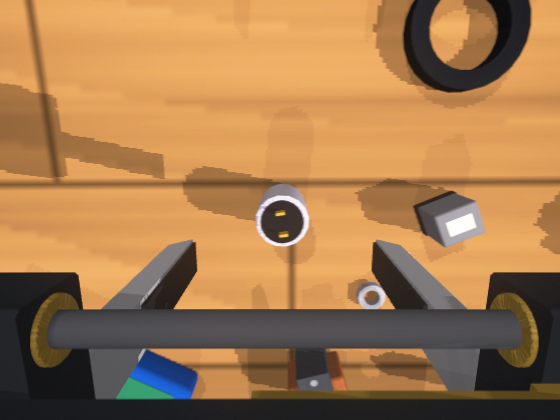

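The wrist view shows the fat can top at (283,215), centred between the fingers. I'll go down and grip it.

```bash
python3 -m inch '[{"fingers":1,"xyz":[0,-0.14,0.6],"turn":0},{"fingers":1,"xyz":[0,0,0.8],"turn":0},{"fingers":1,"xyz":[0,0,0.8],"turn":0},{"fingers":1,"xyz":[0,0,0.8],"turn":0},{"fingers":1,"xyz":[0,0,0.8],"turn":0},{"fingers":1,"xyz":[0,0,0.5],"turn":0},{"fingers":0.6,"xyz":[0,0,0],"turn":0},{"fingers":0.4,"xyz":[0,0,0],"turn":0},{"fingers":0,"xyz":[0,0,0],"turn":0},{"fingers":0,"xyz":[0,0,0],"turn":0}]' 25
python3 -m inch '[{"fingers":0,"xyz":[0,0,0],"turn":0},{"fingers":0,"xyz":[0,0,0],"turn":0},{"fingers":0,"xyz":[0,0,0],"turn":0},{"fingers":0,"xyz":[0,0,0],"turn":0}]' 25
```

```text
clock: 4.37
eef_pos: [0.4546, -0.3565, 0.0242]
orientation: [-0.0, 1.0, -0.001, 0.001]
contact_force: [-0.3, 0.1, -0.1]
width: 0.0708
clock: 4.7
eef_pos: [0.4541, -0.3567, 0.0234]
orientation: [-0.0, 1.0, -0.001, 0.0]
contact_force: [0.3, -0.6, 0.6]
width: 0.0439
```

```bash
python3 -m inch '[{"fingers":0,"xyz":[0,0,0],"turn":0},{"fingers":0,"xyz":[0,0,0],"turn":0},{"fingers":0,"xyz":[0,0,-0.4],"turn":0},{"fingers":0,"xyz":[0,0,-0.8],"turn":0},{"fingers":0,"xyz":[0,0,-0.8],"turn":0},{"fingers":0,"xyz":[0,0,-0.8],"turn":0},{"fingers":0,"xyz":[0,0,-0.8],"turn":0},{"fingers":0,"xyz":[0,0.4,-0.8],"turn":0},{"fingers":0,"xyz":[0,0.8,-0.4],"turn":0},{"fingers":0,"xyz":[0,0.9,0],"turn":0}]' 25
python3 -c "from h import *; go(485,162,180)"
```

```text
clock: 5.53
eef_pos: [0.4547, -0.3047, 0.1457]
orientation: [0.001, 1.0, -0.001, 0.002]
contact_force: [1.2, 0.7, -1.3]
width: 0.0395
at [ 454.7 -304.7  145.7] yaw 179.9 clock 5.5 w 0.039 F [ 1.2  0.7 -1.3] | move x -1.18 y 18.67 turn -0.01 (or 26.17) q7 2.11
```

```bash
python3 -m inch '[{"fingers":0,"xyz":[-0.07,1,0],"turn":0},{"fingers":0,"xyz":[-0.07,1,0],"turn":0},{"fingers":0,"xyz":[-0.07,1,0],"turn":0},{"fingers":0,"xyz":[-0.07,1,0],"turn":0},{"fingers":0,"xyz":[-0.07,1,0],"turn":0},{"fingers":0,"xyz":[-0.07,1,0],"turn":0},{"fingers":0,"xyz":[-0.07,1,0],"turn":0},{"fingers":0,"xyz":[-0.07,1,0],"turn":0},{"fingers":0,"xyz":[-0.07,1,0],"turn":0},{"fingers":0,"xyz":[-0.07,1,0],"turn":0}]' 25
python3 -m inch '[{"fingers":0,"xyz":[-0.07,1,0],"turn":0},{"fingers":0,"xyz":[-0.07,1,0],"turn":0},{"fingers":0,"xyz":[-0.07,1,0],"turn":0},{"fingers":0,"xyz":[-0.07,1,0],"turn":0},{"fingers":0,"xyz":[-0.07,1,0],"turn":0},{"fingers":0,"xyz":[-0.07,1,0],"turn":0},{"fingers":0,"xyz":[-0.07,1,0],"turn":0},{"fingers":0,"xyz":[-0.07,0.6,0.3],"turn":0},{"fingers":0,"xyz":[0,0.3,0.6],"turn":0},{"fingers":0,"xyz":[0,0,0.4],"turn":0}]' 25
python3 - <<'E'
from h import *; go(485,162,180)
f=imaging.grab_frame('wrist'); cv2.imwrite('pics/w2.png',f['frame']);go(485,162,180)
E
```

```text
clock: 6.37
eef_pos: [0.4706, -0.0521, 0.1433]
orientation: [-0.0, 1.0, 0.0, -0.0]
contact_force: [0.1, -0.3, -0.7]
width: 0.0399
clock: 7.2
eef_pos: [0.4844, 0.1467, 0.11]
orientation: [-0.002, 1.0, 0.001, -0.0]
contact_force: [0.7, 0.1, -1.2]
width: 0.0396
at [484.4 146.7 110. ] yaw -179.8 clock 7.2 w 0.040 F [ 0.7  0.1 -1.2] | move x -0.03 y 0.61 turn 0.03 (or -26.15) q7 1.26
at [483.2 144.5 108.3] yaw -179.9 clock 7.2 w 0.040 F [-0.4 -1.  -1.9] | move x -0.07 y 0.70 turn 0.01 (or -26.17) q7 1.26
```

View pics/w2.png

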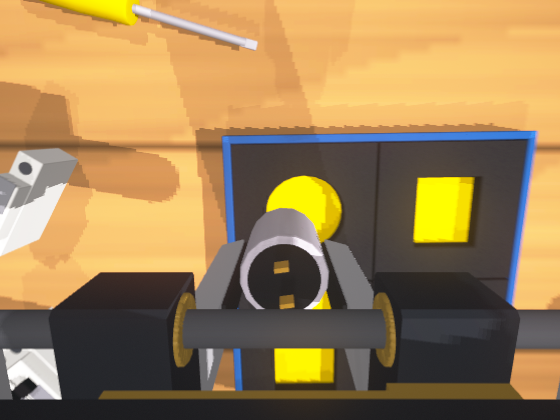

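The can is just left of the round pocket (305,212), which agrees with the numbers: +y 0.7.

```bash
python3 -m inch '[{"fingers":0,"xyz":[-0.07,0.4,0],"turn":0},{"fingers":0,"xyz":[0,0.3,0],"turn":0},{"fingers":0,"xyz":[0,0,0.5],"turn":0},{"fingers":0,"xyz":[0,0,0.6],"turn":0},{"fingers":0,"xyz":[0,0,0.6],"turn":0},{"fingers":0,"xyz":[0,0,0.5],"turn":0},{"fingers":0,"xyz":[0,0,0.4],"turn":0},{"fingers":0,"xyz":[0,0,0.2],"turn":0},{"fingers":0,"xyz":[0,0,0],"turn":0},{"fingers":0,"xyz":[0,0,0],"turn":0}]' 25
python3 -c "from h import *; go(485,162,180)"
```

```text
clock: 8.08
eef_pos: [0.4873, 0.1615, 0.0408]
orientation: [0.0, 1.0, 0.0, 0.0]
contact_force: [-0.1, 1.1, -0.8]
width: 0.0396
at [487.3 161.5  40.8] yaw 180.0 clock 8.1 w 0.040 F [-0.1  1.1 -0.8] | move x 0.09 y 0.02 turn 0.00 (or 0.00) q7 1.24
```

```bash
python3 -m inch '[{"fingers":0,"xyz":[0.05,0,0.15],"turn":0},{"fingers":0,"xyz":[0,0,0.1],"turn":0},{"fingers":0,"xyz":[0,0,0.06],"turn":0},{"fingers":0,"xyz":[0,0,0.04],"turn":0},{"fingers":0,"xyz":[0,0,0],"turn":0},{"fingers":0,"xyz":[0,0,0],"turn":0}]' 25
```

```text
clock: 8.58
eef_pos: [0.4857, 0.1614, 0.0317]
orientation: [-0.0, 1.0, 0.0, 0.0]
contact_force: [0.2, -0.3, -1.1]
width: 0.0396
```

```bash
python3 -m inch '[{"fingers":0,"xyz":[0,0,0.06],"turn":0},{"fingers":0,"xyz":[0,0,0],"turn":0},{"fingers":0.65,"xyz":[0,0,0],"turn":0},{"fingers":0.65,"xyz":[0,0,0],"turn":0},{"fingers":0.65,"xyz":[0,0,0],"turn":0},{"fingers":0.65,"xyz":[0,0,0],"turn":0},{"fingers":0.65,"xyz":[0,0,-0.3],"turn":0},{"fingers":0.65,"xyz":[0,0,-0.6],"turn":0},{"fingers":0.65,"xyz":[0,0,-0.8],"turn":0},{"fingers":0.65,"xyz":[0,0,-0.8],"turn":0}]' 25
python3 -m inch '[{"fingers":0.65,"xyz":[0,0,-0.8],"turn":0},{"fingers":0.65,"xyz":[0,-0.4,-0.8],"turn":0},{"fingers":0.75,"xyz":[-0.5,-0.8,0],"turn":0},{"fingers":0.75,"xyz":[-0.6,-1,0],"turn":0},{"fingers":0.75,"xyz":[-0.6,-1,0],"turn":0},{"fingers":0.75,"xyz":[-0.6,-1,0],"turn":0},{"fingers":0.75,"xyz":[-0.6,-1,0],"turn":0},{"fingers":0.75,"xyz":[-0.6,-0.9,0],"turn":0},{"fingers":0.75,"xyz":[-0.6,-0.8,0],"turn":0},{"fingers":0.75,"xyz":[-0.6,-0.8,0],"turn":0}]' 25
python3 -m inch '[{"fingers":0.75,"xyz":[-0.4,-0.6,0],"turn":0},{"fingers":0.75,"xyz":[0,0,0],"turn":-0.9},{"fingers":0.75,"xyz":[0,0,0],"turn":-0.9},{"fingers":0.75,"xyz":[0,0,0],"turn":-0.9},{"fingers":0.75,"xyz":[0,0,0],"turn":-0.9},{"fingers":0.75,"xyz":[0,0,0],"turn":-0.9},{"fingers":0.75,"xyz":[0,0,0],"turn":-0.9},{"fingers":0.75,"xyz":[0,0,0],"turn":0}]' 25
python3 - <<'E'
from h import *
go(616.5,-50,37.5)
im,P=cloud('top'); print('fat', end=' ')
m=np.linalg.norm(P[...,:2]-[.485,.162],axis=-1)<.04; p=P[m&(P[...,2]>.05)]; print(rect(p[:,:2]),p[:,2].max())
f=imaging.grab_frame('wrist'); cv2.imwrite('pics/w3.png',f['frame']);go(616.5,-50,37.5)
E
```

```text
clock: 9.42
eef_pos: [0.4852, 0.1612, 0.0934]
orientation: [-0.0, 1.0, -0.0, -0.001]
contact_force: [-0.1, 0.1, 0.2]
width: 0.061
clock: 10.25
eef_pos: [0.6037, -0.0326, 0.1332]
orientation: [0.0, 1.0, -0.0, -0.0]
contact_force: [0.6, 1.2, -0.3]
width: 0.0708
clock: 10.92
eef_pos: [0.6131, -0.0463, 0.133]
orientation: [-0.32, 0.948, 0.0, 0.0]
contact_force: [0.4, 0.2, 0.2]
width: 0.0705
at [613.1 -46.3 133. ] yaw -142.7 clock 10.9 w 0.070 F [0.4 0.2 0.2] | move x -0.02 y -0.20 turn -0.03 (or 26.15) q7 2.12
fat (array([484.1, 159.7]), 38.0, 36.0, 3.6) 0.07920014917902814
at [613.1 -46.3 132.9] yaw -143.1 clock 11.0 w 0.070 F [-0.3  0.5 -0.5] | move x -0.02 y -0.20 turn -0.09 (or 26.09) q7 2.12
```

View pics/w3.png

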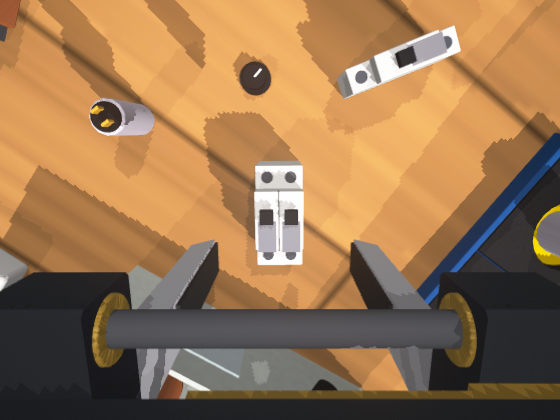

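The fat can stands in its pocket with its top at 78 mm. The wrist view shows the breaker (279,215) aligned with the jaws, so I'll go down and grip it.

```bash
python3 -m inch '[{"fingers":0.75,"xyz":[0,-0.18,0.5],"turn":-0.05},{"fingers":0.75,"xyz":[0,0,0.8],"turn":0},{"fingers":0.75,"xyz":[0,0,0.8],"turn":0},{"fingers":0.75,"xyz":[0,0,0.8],"turn":0},{"fingers":0.75,"xyz":[0,0,0.8],"turn":0},{"fingers":0.75,"xyz":[0,0,0.5],"turn":0},{"fingers":0.75,"xyz":[0,0,0.28],"turn":0},{"fingers":0.75,"xyz":[0,0,0],"turn":0},{"fingers":0,"xyz":[0,0,0],"turn":0},{"fingers":0,"xyz":[0,0,0],"turn":0}]' 30
python3 -m inch '[{"fingers":0,"xyz":[0,0,0],"turn":0},{"fingers":0,"xyz":[0,0,0],"turn":0},{"fingers":0,"xyz":[0,0,0],"turn":0},{"fingers":0,"xyz":[0,0,0],"turn":0},{"fingers":0,"xyz":[0,0,0],"turn":0},{"fingers":0,"xyz":[0,0,0],"turn":0}]' 30
```

```text
clock: 11.85
eef_pos: [0.6169, -0.0497, 0.0216]
orientation: [-0.321, 0.947, -0.0, 0.001]
contact_force: [0.4, 1.1, -1.0]
width: 0.0605
clock: 12.35
eef_pos: [0.6162, -0.0496, 0.0213]
orientation: [-0.321, 0.947, -0.0, 0.0]
contact_force: [-0.5, -0.2, 4.6]
width: 0.0355
```

```bash
python3 -m inch '[{"fingers":0,"xyz":[0,0,-0.3],"turn":0},{"fingers":0,"xyz":[0,0,-0.7],"turn":0},{"fingers":0,"xyz":[0,0,-0.8],"turn":0},{"fingers":0,"xyz":[0,0,-0.8],"turn":0},{"fingers":0,"xyz":[0,0,-0.8],"turn":0.8},{"fingers":0,"xyz":[0,0,-0.3],"turn":0.9},{"fingers":0,"xyz":[0,0,0],"turn":0.9},{"fingers":0,"xyz":[0,0,0],"turn":0.9},{"fingers":0,"xyz":[0,0,0],"turn":0.9},{"fingers":0,"xyz":[0,0,0],"turn":0.8}]' 30
python3 -m inch '[{"fingers":0,"xyz":[0,0.6,0],"turn":0},{"fingers":0,"xyz":[0.1,0.9,0],"turn":0},{"fingers":0,"xyz":[0.1,0.9,0],"turn":0},{"fingers":0,"xyz":[0.1,0.9,0],"turn":0},{"fingers":0,"xyz":[0.1,0.9,0],"turn":0},{"fingers":0,"xyz":[0.1,0.9,0],"turn":0},{"fingers":0,"xyz":[0.1,0.9,0],"turn":0},{"fingers":0,"xyz":[0,0.9,0.4],"turn":0},{"fingers":0,"xyz":[0,0.7,0.6],"turn":0},{"fingers":0,"xyz":[0,0.5,0.3],"turn":0}]' 30
python3 - <<'E'
from h import *
f=imaging.grab_frame('wrist'); cv2.imwrite('pics/w4.png',f['frame']);go(596,164.5,181.5)
E
```

```text
clock: 13.18
eef_pos: [0.6154, -0.0496, 0.1131]
orientation: [-0.012, 1.0, 0.0, -0.0]
contact_force: [0.0, -0.3, -2.2]
width: 0.0354
clock: 14.02
eef_pos: [0.5933, 0.1549, 0.0794]
orientation: [-0.016, 1.0, 0.0, -0.001]
contact_force: [-0.6, 0.1, -2.9]
width: 0.0358
at [592.3 157.5  78.2] yaw -178.0 clock 14.1 w 0.036 F [ 0.6  1.8 -3. ] | move x -0.16 y 0.27 turn 0.07 (or -26.11) q7 1.34
```

View pics/w4.png

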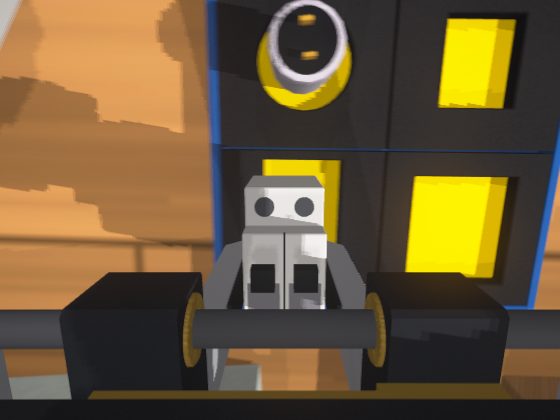

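```bash
cat >> h.py <<'E'
def ray(f,uv,z):
    K,D,R,t=(np.array(f[k],float) for k in('camera_matrix','D','R','t'))
    n=cv2.undistortPoints(np.array(uv,float).reshape(-1,1,2),K,D).reshape(-1,2)
    d=np.c_[n,np.ones(len(n))]@R; c=-R.T@t
    return (c+d*((z-c[2])/d[:,2])[:,None])*1000
E
python3 - <<'E'
from h import *
f=imaging.grab_frame('wrist')
print(ray(f,[(262,165),(340,165),(300,160),(415,177),(507,177),(282,300)],.008).round(1)[:,:2])
print('breaker end foot/top edge', ray(f,[(246,187),(324,187)],.078-.0293+.044)[:,:2].round(1))
go(596,164.5,181.5)
im,P=cloud('side'); hsv=cv2.cvtColor(im,cv2.COLOR_BGR2HSV); y=cv2.inRange(hsv,(22,120,120),(35,255,255))
n,l,st,c=cv2.connectedComponentsWithStats(y)
for i in range(1,n):
    if st[i,4]>200: print(c[i].round(),rect(P[l==i][:,:2]))
E
```

```text
[[549.7 142.3]
 [547.8 196.8]
 [545.3 168.7]
 [554.3 250.2]
 [552.1 314.9]
 [651.7 159.8]]
breaker end foot/top edge [[552.6 139.8]
 [551.3 176.2]]
at [592.8 155.2  79.1] yaw -178.0 clock 14.1 w 0.036 F [-0.8  0.4 -2.8] | move x -0.14 y 0.37 turn 0.07 (or -26.11) q7 1.34
[204. 262.] (array([594. , 161.3]), 100.1, 49.1, 2.0)
[381. 270.] (array([323.5, -14.8]), 111.5, 32.0, 75.1)
[251. 293.] (array([479.3, 166.6]), 60.2, 49.0, 40.8)
[156. 304.] (array([591.2, 276.4]), 78.9, 72.9, 3.3)
[207. 336.] (array([479.9, 274.7]), 57.8, 50.0, 0.9)
```

```bash
python3 -m inch '[{"fingers":0,"xyz":[-0.06,0.2,0],"turn":0},{"fingers":0,"xyz":[-0.06,0.2,0],"turn":0},{"fingers":0,"xyz":[0,0,0.3],"turn":0},{"fingers":0,"xyz":[0,0,0.5],"turn":0},{"fingers":0,"xyz":[0,0,0.5],"turn":0},{"fingers":0,"xyz":[0,0,0.3],"turn":0},{"fingers":0,"xyz":[0,0,0.1],"turn":0},{"fingers":0,"xyz":[0,0,0],"turn":0},{"fingers":0,"xyz":[0,0,0],"turn":0}]' 30
python3 -c "from h import *; go(596,165.5,181.5)"
```

```text
clock: 14.92
eef_pos: [0.5975, 0.1622, 0.0379]
orientation: [-0.015, 1.0, -0.0, -0.0]
contact_force: [1.0, -0.0, -2.5]
width: 0.0357
at [597.5 162.2  37.9] yaw -178.3 clock 14.9 w 0.036 F [ 1.  -0.  -2.5] | move x 0.06 y 0.13 turn 0.03 (or -26.15) q7 1.33
```

```bash
python3 -m inch '[{"fingers":0,"xyz":[0.04,0.1,0.1],"turn":0},{"fingers":0,"xyz":[0,0,0.1],"turn":0},{"fingers":0,"xyz":[0,0,0.08],"turn":0},{"fingers":0,"xyz":[0,0,0.06],"turn":0},{"fingers":0,"xyz":[0,0,0.03],"turn":0},{"fingers":0,"xyz":[0,0,0],"turn":0},{"fingers":0,"xyz":[0,0,0],"turn":0}]' 30
```

```text
clock: 15.5
eef_pos: [0.5964, 0.165, 0.0293]
orientation: [-0.015, 1.0, 0.0, 0.0]
contact_force: [-0.9, -0.4, 1.8]
width: 0.0355
```

```bash
python3 -m inch '[{"fingers":0.6,"xyz":[0,0,0],"turn":0},{"fingers":0.6,"xyz":[0,0,0],"turn":0},{"fingers":0.6,"xyz":[0,0,0],"turn":0},{"fingers":0.6,"xyz":[0,0,0],"turn":0},{"fingers":0.6,"xyz":[0,0,-0.3],"turn":0},{"fingers":0.6,"xyz":[0,0,-0.8],"turn":0},{"fingers":0.6,"xyz":[0,0,-0.9],"turn":0},{"fingers":0.6,"xyz":[0,0,-0.9],"turn":0},{"fingers":0.6,"xyz":[0,0,-0.9],"turn":0},{"fingers":0.6,"xyz":[0,-0.5,-0.2],"turn":0}]' 30
python3 -m inch '[{"fingers":0.85,"xyz":[0,-1,0],"turn":0},{"fingers":0.85,"xyz":[0,-1,0],"turn":0},{"fingers":0.85,"xyz":[0,-1,0],"turn":0},{"fingers":0.85,"xyz":[0,-1,0],"turn":0},{"fingers":0.85,"xyz":[0,-1,0],"turn":0},{"fingers":0.85,"xyz":[0,-1,0],"turn":0},{"fingers":0.85,"xyz":[0,-1,0],"turn":0},{"fingers":0.85,"xyz":[0,-1,0],"turn":0},{"fingers":0.85,"xyz":[0,-1,0],"turn":0},{"fingers":0.85,"xyz":[0,-1,0],"turn":0}]' 30
python3 -m inch '[{"fingers":0.85,"xyz":[0,-1,0],"turn":0},{"fingers":0.85,"xyz":[0,-1,0],"turn":0},{"fingers":0.85,"xyz":[0,-1,0],"turn":0},{"fingers":0.85,"xyz":[0,-1,0],"turn":0},{"fingers":0.85,"xyz":[0,-1,0],"turn":0},{"fingers":0.85,"xyz":[0,-1,0],"turn":0},{"fingers":0.85,"xyz":[0,-1,0],"turn":0},{"fingers":0.85,"xyz":[0,-0.8,0],"turn":-0.9},{"fingers":0.85,"xyz":[0,-0.4,0],"turn":-0.9},{"fingers":0.85,"xyz":[0,0,0],"turn":-0.1}]' 30
python3 - <<'E'
from h import *
go(617,-331,15)
im,P=cloud('top')
for c,h in(((.485,.162),.05),((.596,.165),.035)):
    m=np.linalg.norm(P[...,:2]-c,axis=-1)<.05; p=P[m&(P[...,2]>h)]; print(rect(p[:,:2]),p[:,2].max())
f=imaging.grab_frame('wrist'); cv2.imwrite('pics/w5.png',f['frame']);go(617,-331,15)
E
```

```text
clock: 16.33
eef_pos: [0.599, 0.1561, 0.1332]
orientation: [-0.017, 1.0, 0.002, 0.003]
contact_force: [-0.1, 0.8, 1.0]
width: 0.0564
clock: 17.17
eef_pos: [0.6036, -0.0998, 0.1287]
orientation: [-0.015, 1.0, -0.0, -0.0]
contact_force: [1.2, 0.5, -0.6]
width: 0.0801
clock: 18.0
eef_pos: [0.6098, -0.3073, 0.1284]
orientation: [-0.128, 0.992, -0.001, -0.001]
contact_force: [-0.8, -0.6, 0.1]
width: 0.0798
at [ 609.8 -307.3  128.4] yaw -165.3 clock 18.0 w 0.080 F [-0.8 -0.6  0.1] | move x -0.04 y -0.99 turn -0.04 (or 26.14) q7 2.20
(array([484.7, 159.6]), 37.7, 36.6, -25.3) 0.07869207095359178
(array([596.6, 163.4]), 80.5, 34.9, 2.1) 0.0793602503970257
at [ 610.8 -302.5  128.4] yaw -165.4 clock 18.1 w 0.080 F [-0.1  0.7 -0.5] | move x 0.05 y -1.17 turn -0.06 (or 26.12) q7 2.20
```

View pics/w5.png

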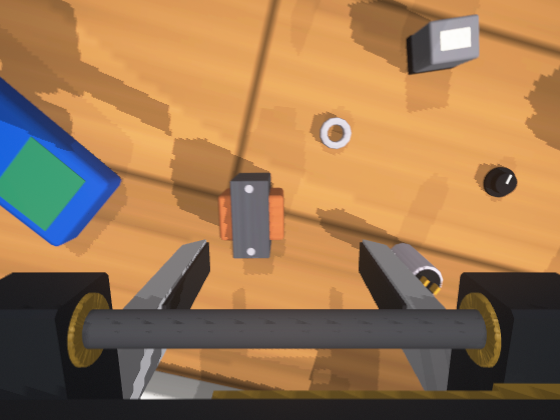

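The breaker and fat can are both seated. The transformer is at (251,215), so it needs y −1.17; the headings match.

```bash
python3 -m inch '[{"fingers":0.85,"xyz":[0,-0.6,0],"turn":0},{"fingers":0.85,"xyz":[0,-0.57,0.3],"turn":0},{"fingers":0.85,"xyz":[0,0,0.8],"turn":0},{"fingers":0.85,"xyz":[0,0,0.7],"turn":0},{"fingers":0.85,"xyz":[0,0,0.3],"turn":0},{"fingers":0.85,"xyz":[0,0,0],"turn":0},{"fingers":0.85,"xyz":[0,0,0],"turn":0}]' 45
python3 - <<'E'
from h import *
go(617,-331,15)
f=imaging.grab_frame('wrist'); cv2.imwrite('pics/w6.png',f['frame'])
E
```

```text
clock: 18.68
eef_pos: [0.6194, -0.3293, 0.0765]
orientation: [-0.129, 0.992, 0.0, -0.0]
contact_force: [0.5, -1.0, -0.1]
width: 0.0798
at [ 619.4 -329.3   76.5] yaw -165.2 clock 18.7 w 0.080 F [ 0.5 -1.  -0.1] | move x 0.11 y -0.04 turn -0.03 (or 26.15) q7 2.23
```

View pics/w6.png

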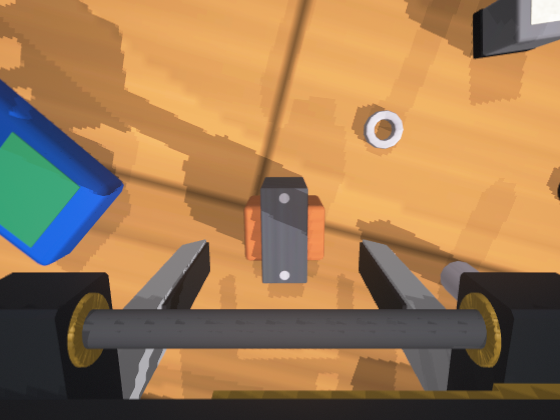

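The transformer is centred between the fingers (284,230), so I'll descend and grip it.

```bash
python3 -m inch '[{"fingers":0.85,"xyz":[0.08,0,0.5],"turn":0},{"fingers":0.85,"xyz":[0,0,0.8],"turn":0},{"fingers":0.85,"xyz":[0,0,0.6],"turn":0},{"fingers":0.85,"xyz":[0,0,0.36],"turn":0},{"fingers":0.85,"xyz":[0,0,0],"turn":0},{"fingers":0,"xyz":[0,0,0],"turn":0},{"fingers":0,"xyz":[0,0,0],"turn":0},{"fingers":0,"xyz":[0,0,0],"turn":0},{"fingers":0,"xyz":[0,0,0],"turn":0},{"fingers":0,"xyz":[0,0,0],"turn":0}]' 45
python3 -m inch '[{"fingers":0,"xyz":[0,0,0],"turn":0},{"fingers":0,"xyz":[0,0,0],"turn":0},{"fingers":0,"xyz":[0,0,0],"turn":0}]' 45
```

```text
clock: 19.57
eef_pos: [0.6175, -0.3304, 0.0207]
orientation: [-0.129, 0.992, 0.0, 0.0]
contact_force: [-1.5, 4.1, 3.3]
width: 0.0501
clock: 19.82
eef_pos: [0.6175, -0.3304, 0.0207]
orientation: [-0.129, 0.992, 0.0, 0.0]
contact_force: [-1.4, 2.8, 5.2]
width: 0.0499
```

```bash
python3 -m inch '[{"fingers":0,"xyz":[0,0,-0.3],"turn":0},{"fingers":0,"xyz":[0,0,-0.7],"turn":0},{"fingers":0,"xyz":[0,0,-0.8],"turn":0},{"fingers":0,"xyz":[0,0,-0.8],"turn":0},{"fingers":0,"xyz":[0,0,-0.8],"turn":0},{"fingers":0,"xyz":[0,0,-0.7],"turn":0.5},{"fingers":0,"xyz":[0,0,-0.4],"turn":0.7},{"fingers":0,"xyz":[0,0.3,0],"turn":0.7},{"fingers":0,"xyz":[0,0.6,0],"turn":0},{"fingers":0,"xyz":[0,0.8,0],"turn":0}]' 45
python3 -m inch '[{"fingers":0,"xyz":[0,0.9,0],"turn":0},{"fingers":0,"xyz":[0,0.9,0],"turn":0},{"fingers":0,"xyz":[0,0.9,0],"turn":0},{"fingers":0,"xyz":[0,0.9,0],"turn":0},{"fingers":0,"xyz":[0,0.9,0],"turn":0},{"fingers":0,"xyz":[0,0.9,0],"turn":0},{"fingers":0,"xyz":[0,0.9,0],"turn":0},{"fingers":0,"xyz":[0,0.9,0],"turn":0},{"fingers":0,"xyz":[0,0.9,0],"turn":0},{"fingers":0,"xyz":[0,0.9,0],"turn":0}]' 45
python3 -c "from h import *; go(594,277,181.5)"
```

```text
clock: 20.65
eef_pos: [0.6136, -0.2897, 0.1314]
orientation: [-0.015, 1.0, -0.001, -0.001]
contact_force: [-0.2, -0.6, -6.0]
width: 0.0497
clock: 21.48
eef_pos: [0.6069, -0.0616, 0.1314]
orientation: [-0.017, 1.0, 0.0, -0.001]
contact_force: [-0.3, 0.7, -5.0]
width: 0.0495
at [606.9 -61.6 131.4] yaw -178.1 clock 21.5 w 0.050 F [-0.3  0.7 -5. ] | move x 0.07 y 13.55 turn 0.06 (or -26.12) q7 1.67
```

```bash
python3 -m inch '[{"fingers":0,"xyz":[0,0.9,0],"turn":0},{"fingers":0,"xyz":[0,0.9,0],"turn":0},{"fingers":0,"xyz":[0,0.9,0],"turn":0},{"fingers":0,"xyz":[0,0.9,0],"turn":0},{"fingers":0,"xyz":[0,0.9,0],"turn":0},{"fingers":0,"xyz":[0,0.9,0],"turn":0},{"fingers":0,"xyz":[0,0.9,0],"turn":0},{"fingers":0,"xyz":[0,0.9,0],"turn":0},{"fingers":0,"xyz":[0,0.9,0],"turn":0},{"fingers":0,"xyz":[0,0.9,0],"turn":0}]' 45
python3 -m inch '[{"fingers":0,"xyz":[0,0.9,0],"turn":0},{"fingers":0,"xyz":[0,0.9,0],"turn":0},{"fingers":0,"xyz":[0,0.8,0],"turn":0},{"fingers":0,"xyz":[0,0.6,0],"turn":0},{"fingers":0,"xyz":[0,0.3,0.3],"turn":0},{"fingers":0,"xyz":[0,0,0.6],"turn":0},{"fingers":0,"xyz":[0,0,0.6],"turn":0},{"fingers":0,"xyz":[0,0,0.3],"turn":0},{"fingers":0,"xyz":[0,0,0],"turn":0},{"fingers":0,"xyz":[0,0,0],"turn":0}]' 45
python3 - <<'E'
from h import *
f=imaging.grab_frame('wrist'); cv2.imwrite('pics/w7.png',f['frame']);go(594,277,181.5)
E
```

```text
clock: 22.32
eef_pos: [0.5998, 0.1628, 0.1313]
orientation: [-0.017, 1.0, -0.0, -0.001]
contact_force: [-0.6, 0.2, -5.7]
width: 0.0496
clock: 23.15
eef_pos: [0.5987, 0.2476, 0.0868]
orientation: [-0.015, 1.0, -0.001, -0.001]
contact_force: [-1.0, -0.2, -5.5]
width: 0.0489
at [599.4 248.   87.6] yaw -178.3 clock 23.2 w 0.050 F [-0.   0.3 -6.1] | move x 0.18 y 1.17 turn 0.03 (or -26.15) q7 1.20
```

View pics/w7.png

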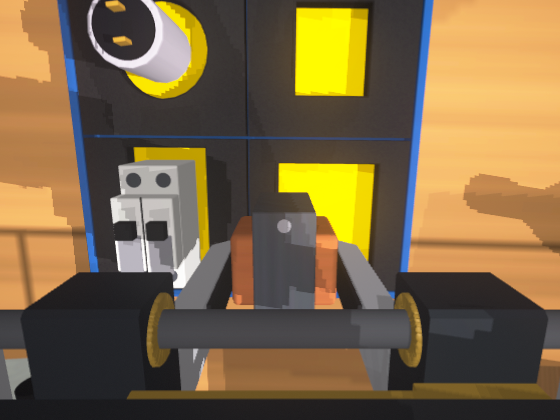

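The large pocket is centred near column 327 and the part near 285, about 30 mm to +y, which agrees with the numbers.

```bash
python3 -m inch '[{"fingers":0,"xyz":[0.09,0.5,0],"turn":0},{"fingers":0,"xyz":[0.09,0.5,0],"turn":0},{"fingers":0,"xyz":[0,0.17,0],"turn":0},{"fingers":0,"xyz":[0,0,0.4],"turn":0},{"fingers":0,"xyz":[0,0,0.6],"turn":0},{"fingers":0,"xyz":[0,0,0.6],"turn":0},{"fingers":0,"xyz":[0,0,0.3],"turn":0},{"fingers":0,"xyz":[0,0,0.06],"turn":0},{"fingers":0,"xyz":[0,0,0],"turn":0},{"fingers":0,"xyz":[0,0,0],"turn":0}]' 45
python3 -c "from h import *; go(594,277,181.5)"
```

```text
clock: 24.03
eef_pos: [0.5942, 0.2778, 0.0389]
orientation: [-0.015, 1.0, 0.0, 0.0]
contact_force: [-0.7, -0.1, -5.4]
width: 0.0495
at [594.2 277.8  38.9] yaw -178.3 clock 24.0 w 0.050 F [-0.7 -0.1 -5.4] | move x 0.01 y -0.03 turn 0.03 (or -26.15) q7 1.16
```

```bash
python3 -m inch '[{"fingers":0,"xyz":[0,0,0.12],"turn":0},{"fingers":0,"xyz":[0,0,0.1],"turn":0},{"fingers":0,"xyz":[0,0,0.08],"turn":0},{"fingers":0,"xyz":[0,0,0.06],"turn":0},{"fingers":0,"xyz":[0,0,0.04],"turn":0},{"fingers":0,"xyz":[0,0,0],"turn":0},{"fingers":0,"xyz":[0,0,0],"turn":0}]' 45
```

```text
clock: 24.62
eef_pos: [0.5936, 0.2777, 0.0287]
orientation: [-0.015, 1.0, 0.0, -0.0]
contact_force: [-1.3, -1.1, -2.4]
width: 0.0497
```

```bash
python3 -m inch '[{"fingers":0,"xyz":[0,0,0.03],"turn":0},{"fingers":0.7,"xyz":[0,0,0],"turn":0},{"fingers":0.7,"xyz":[0,0,0],"turn":0},{"fingers":0.7,"xyz":[0,0,0],"turn":0},{"fingers":0.7,"xyz":[0,0,-0.3],"turn":0},{"fingers":0.7,"xyz":[0,0,-0.7],"turn":0},{"fingers":0.7,"xyz":[0,0,-0.9],"turn":0},{"fingers":0.7,"xyz":[0,0,-0.9],"turn":0},{"fingers":0.7,"xyz":[0,0,-0.9],"turn":0},{"fingers":0.7,"xyz":[0,-0.5,-0.4],"turn":0}]' 30
python3 -m inch '[{"fingers":0.7,"xyz":[0.3,-1,0],"turn":0},{"fingers":0.7,"xyz":[0.3,-1,0],"turn":0},{"fingers":0.7,"xyz":[0.3,-1,0],"turn":0},{"fingers":0.7,"xyz":[0.3,-1,0],"turn":0},{"fingers":0.7,"xyz":[0.3,-1,0],"turn":0},{"fingers":0.7,"xyz":[0.3,-1,0],"turn":0},{"fingers":0.7,"xyz":[0.3,-1,0],"turn":0},{"fingers":0.7,"xyz":[0.3,-1,0],"turn":0},{"fingers":0.7,"xyz":[0.3,-1,0],"turn":0},{"fingers":0.7,"xyz":[0.3,-1,0],"turn":0}]' 30
python3 -m inch '[{"fingers":0.7,"xyz":[0.3,-1,0],"turn":0},{"fingers":0.7,"xyz":[0.3,-1,0],"turn":0},{"fingers":0.7,"xyz":[0.3,-1,0],"turn":0},{"fingers":0.7,"xyz":[0.3,-1,0],"turn":0},{"fingers":0.7,"xyz":[0.3,-1,0],"turn":0},{"fingers":0.7,"xyz":[0.3,-1,0],"turn":0},{"fingers":0.7,"xyz":[0.3,-1,0],"turn":0},{"fingers":0.7,"xyz":[0.3,-1,0],"turn":0},{"fingers":0.7,"xyz":[0.3,-0.8,0],"turn":0},{"fingers":0.7,"xyz":[0,-0.5,0],"turn":0}]' 30
python3 -m inch '[{"fingers":0.7,"xyz":[0,0,0],"turn":1},{"fingers":0.7,"xyz":[0,0,0],"turn":1},{"fingers":0.7,"xyz":[0,0,0],"turn":1},{"fingers":0.7,"xyz":[0,0,0],"turn":1},{"fingers":0.7,"xyz":[0,0,0],"turn":1},{"fingers":0.7,"xyz":[0,0,0],"turn":1},{"fingers":0.7,"xyz":[0,0,0],"turn":1},{"fingers":0.7,"xyz":[0,0,0],"turn":1},{"fingers":0.7,"xyz":[0,0,0],"turn":1},{"fingers":0.7,"xyz":[0,0,0],"turn":1}]' 30
python3 - <<'E'
from h import *
im,P=cloud('top')
for c,h in(((.485,.162),.05),((.596,.165),.035),((.594,.277),.035)):
    m=np.linalg.norm(P[...,:2]-c,axis=-1)<.05; p=P[m&(P[...,2]>h)]; print(rect(p[:,:2]),p[:,2].max())
f=imaging.grab_frame('wrist'); cv2.imwrite('pics/w8.png',f['frame']);go(459.5,-225,-67)
E
```

```text
clock: 25.45
eef_pos: [0.5954, 0.2692, 0.1339]
orientation: [-0.017, 1.0, 0.002, 0.003]
contact_force: [0.7, 0.2, 0.5]
width: 0.0654
clock: 26.28
eef_pos: [0.5258, 0.0107, 0.1303]
orientation: [-0.015, 1.0, -0.0, -0.0]
contact_force: [0.3, 0.3, 0.3]
width: 0.0659
clock: 27.12
eef_pos: [0.4634, -0.225, 0.1302]
orientation: [-0.013, 1.0, -0.001, -0.001]
contact_force: [-0.6, -0.4, 0.1]
width: 0.0656
clock: 27.95
eef_pos: [0.4663, -0.2212, 0.1302]
orientation: [0.554, 0.832, 0.0, 0.0]
contact_force: [-0.3, 0.9, -0.2]
width: 0.066
(array([484.2, 159.4]), 38.2, 35.8, 0.8) 0.0795654815276036
(array([596.6, 163.5]), 80.1, 34.8, 2.2) 0.07738080379139138
(array([593.1, 274.7]), 60.0, 49.3, 0.8) 0.06630704050628698
at [ 466.3 -221.1  130.1] yaw 113.0 clock 28.1 w 0.065 F [0.4 0.4 0.8] | move x -0.04 y -0.31 turn 0.00 (or 0.00) q7 1.10
```

View pics/w8.png

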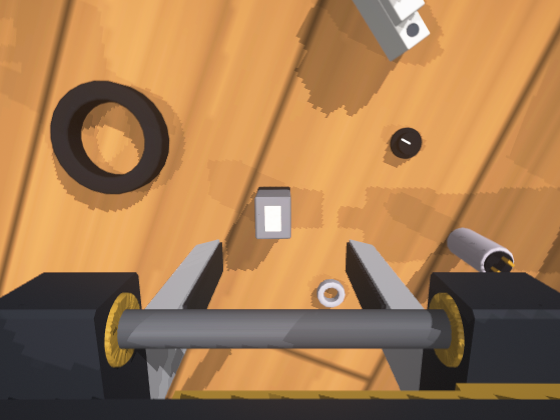

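The earlier parts are seated (transformer top at about 62–66 mm). The relay is aligned at (273,213), so y −0.31, then descend.

```bash
python3 -m inch '[{"fingers":0.7,"xyz":[0,-0.31,0.4],"turn":0},{"fingers":0.7,"xyz":[0,0,0.8],"turn":0},{"fingers":0.7,"xyz":[0,0,0.8],"turn":0},{"fingers":0.7,"xyz":[0,0,0.8],"turn":0},{"fingers":0.7,"xyz":[0,0,0.8],"turn":0},{"fingers":0.7,"xyz":[0,0,0.6],"turn":0},{"fingers":0.7,"xyz":[0,0,0.3],"turn":0},{"fingers":0.7,"xyz":[0,0,0],"turn":0},{"fingers":0,"xyz":[0,0,0],"turn":0},{"fingers":0,"xyz":[0,0,0],"turn":0}]' 20
python3 -m inch '[{"fingers":0,"xyz":[0,0,0],"turn":0},{"fingers":0,"xyz":[0,0,0],"turn":0},{"fingers":0,"xyz":[0,0,0],"turn":0},{"fingers":0,"xyz":[0,0,0],"turn":0},{"fingers":0,"xyz":[0,0,0],"turn":0},{"fingers":0,"xyz":[0,0,0],"turn":0}]' 20
```

```text
clock: 28.88
eef_pos: [0.4596, -0.2248, 0.0185]
orientation: [0.552, 0.834, 0.0, 0.001]
contact_force: [-0.0, 0.2, -0.3]
width: 0.0557
clock: 29.38
eef_pos: [0.4593, -0.2244, 0.0181]
orientation: [0.552, 0.834, 0.0, 0.0]
contact_force: [0.4, -0.3, 4.3]
width: 0.0279
```

```bash
python3 -m inch '[{"fingers":0,"xyz":[0,0,-0.3],"turn":0},{"fingers":0,"xyz":[0,0,-0.7],"turn":0},{"fingers":0,"xyz":[0,0,-0.9],"turn":0},{"fingers":0,"xyz":[0,0,-0.9],"turn":0},{"fingers":0,"xyz":[0,0,-0.9],"turn":-1},{"fingers":0,"xyz":[0,0,-0.6],"turn":-1},{"fingers":0,"xyz":[0,0,-0.3],"turn":-1},{"fingers":0,"xyz":[0,0,0],"turn":-1},{"fingers":0,"xyz":[0,0,0],"turn":-1},{"fingers":0,"xyz":[0,0,0],"turn":-1}]' 20
python3 -m inch '[{"fingers":0,"xyz":[0,0,0],"turn":-1},{"fingers":0,"xyz":[0,0,0],"turn":-1},{"fingers":0,"xyz":[0,0,0],"turn":-1},{"fingers":0,"xyz":[0,0.5,0],"turn":-1},{"fingers":0,"xyz":[-0.08,0.9,0],"turn":0},{"fingers":0,"xyz":[-0.08,0.9,0],"turn":0},{"fingers":0,"xyz":[-0.08,0.9,0],"turn":0},{"fingers":0,"xyz":[-0.08,0.9,0],"turn":0},{"fingers":0,"xyz":[-0.08,0.9,0],"turn":0},{"fingers":0,"xyz":[-0.08,0.9,0],"turn":0}]' 20
python3 -m inch '[{"fingers":0,"xyz":[-0.08,0.9,0],"turn":0},{"fingers":0,"xyz":[-0.08,0.9,0],"turn":0},{"fingers":0,"xyz":[-0.08,0.9,0],"turn":0},{"fingers":0,"xyz":[-0.08,0.9,0],"turn":0},{"fingers":0,"xyz":[-0.08,0.9,0],"turn":0},{"fingers":0,"xyz":[-0.08,0.9,0],"turn":0},{"fingers":0,"xyz":[-0.08,0.9,0],"turn":0},{"fingers":0,"xyz":[-0.08,0.9,0],"turn":0},{"fingers":0,"xyz":[-0.08,0.9,0],"turn":0},{"fingers":0,"xyz":[-0.08,0.9,0],"turn":0}]' 20
python3 -c "from h import *; go(482,274,181.5)"
```

```text
clock: 30.22
eef_pos: [0.4589, -0.2244, 0.1333]
orientation: [0.22, 0.975, -0.0, 0.0]
contact_force: [-0.1, 0.2, -0.4]
width: 0.0281
clock: 31.05
eef_pos: [0.4677, -0.0758, 0.133]
orientation: [-0.015, 1.0, -0.0, -0.0]
contact_force: [0.4, 0.6, -0.4]
width: 0.0277
clock: 31.88
eef_pos: [0.481, 0.1497, 0.133]
orientation: [-0.015, 1.0, -0.0, -0.0]
contact_force: [0.1, 0.1, -0.9]
width: 0.028
at [481.  149.7 133. ] yaw -178.3 clock 31.9 w 0.028 F [ 0.1  0.1 -0.9] | move x -0.19 y 4.97 turn 0.03 (or -26.15) q7 1.28
```

```bash
python3 -m inch '[{"fingers":0,"xyz":[-0.05,0.9,0],"turn":0},{"fingers":0,"xyz":[-0.05,0.9,0],"turn":0},{"fingers":0,"xyz":[-0.05,0.9,0],"turn":0},{"fingers":0,"xyz":[0,0.8,0],"turn":0},{"fingers":0,"xyz":[0,0.6,0.3],"turn":0},{"fingers":0,"xyz":[0,0.3,0.6],"turn":0},{"fingers":0,"xyz":[0,0,0.6],"turn":0},{"fingers":0,"xyz":[0,0,0.3],"turn":0},{"fingers":0,"xyz":[0,0,0],"turn":0},{"fingers":0,"xyz":[0,0,0],"turn":0}]' 20
python3 - <<'E'
from h import *
f=imaging.grab_frame('wrist'); cv2.imwrite('pics/w9.png',f['frame']);go(482,274,181.5)
E
```

```text
clock: 32.72
eef_pos: [0.4815, 0.258, 0.0874]
orientation: [-0.015, 1.0, -0.001, -0.001]
contact_force: [0.3, 0.1, -0.2]
width: 0.0276
at [482.  258.2  88. ] yaw -178.3 clock 32.8 w 0.028 F [-0.3 -0.1  0.9] | move x -0.02 y 0.63 turn 0.03 (or -26.15) q7 1.11
```

View pics/w9.png

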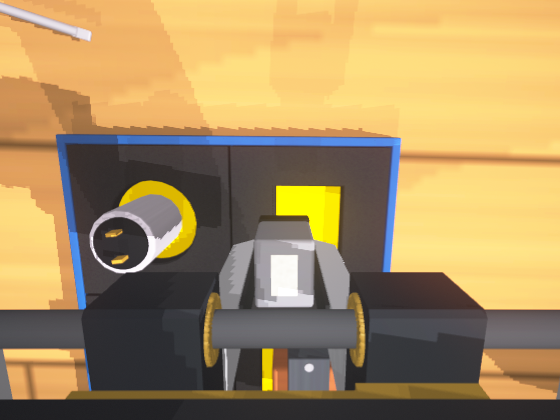

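The pocket centre is near column 309 and the relay near 285, about 16–18 mm to +y, which agrees.

```bash
python3 -m inch '[{"fingers":0,"xyz":[0,0.35,0],"turn":0},{"fingers":0,"xyz":[0,0.3,0],"turn":0},{"fingers":0,"xyz":[0,0,0.4],"turn":0},{"fingers":0,"xyz":[0,0,0.6],"turn":0},{"fingers":0,"xyz":[0,0,0.6],"turn":0},{"fingers":0,"xyz":[0,0,0.4],"turn":0},{"fingers":0,"xyz":[0,0,0.1],"turn":0},{"fingers":0,"xyz":[0,0,0],"turn":0},{"fingers":0,"xyz":[0,0,0],"turn":0}]' 20
python3 -c "from h import *; go(482,274.5,181.5)"
```

```text
clock: 33.52
eef_pos: [0.4814, 0.2753, 0.0353]
orientation: [-0.015, 1.0, 0.0, 0.0]
contact_force: [-0.5, -0.2, -1.0]
width: 0.0276
at [481.4 275.3  35.3] yaw -178.3 clock 33.5 w 0.028 F [-0.5 -0.2 -1. ] | move x -0.02 y -0.03 turn 0.03 (or -26.15) q7 1.09
```

```bash
python3 -m inch '[{"fingers":0,"xyz":[0,0,0.12],"turn":0},{"fingers":0,"xyz":[0,0,0.1],"turn":0},{"fingers":0,"xyz":[0,0,0.08],"turn":0},{"fingers":0,"xyz":[0,0,0.05],"turn":0},{"fingers":0,"xyz":[0,0,0.03],"turn":0},{"fingers":0,"xyz":[0,0,0],"turn":0},{"fingers":0,"xyz":[0,0,0],"turn":0}]' 20
python3 -m inch '[{"fingers":0.5,"xyz":[0,0,0],"turn":0},{"fingers":0.5,"xyz":[0,0,0],"turn":0},{"fingers":0.5,"xyz":[0,0,0],"turn":0},{"fingers":0.5,"xyz":[0,0,0],"turn":0},{"fingers":0.5,"xyz":[0,0,-0.3],"turn":0},{"fingers":0.5,"xyz":[0,0,-0.7],"turn":0},{"fingers":0.5,"xyz":[0,0,-0.9],"turn":0},{"fingers":0.5,"xyz":[0,0,-0.9],"turn":0},{"fingers":0.5,"xyz":[0,0,-0.9],"turn":0},{"fingers":0.5,"xyz":[0,0,-0.9],"turn":0}]' 20
python3 -m inch '[{"fingers":0.5,"xyz":[0,-0.5,-0.4],"turn":0},{"fingers":0.5,"xyz":[0,-1,0],"turn":0},{"fingers":0.5,"xyz":[0,-1,0],"turn":0},{"fingers":0.5,"xyz":[0,-1,0],"turn":0},{"fingers":0.5,"xyz":[0,-1,0],"turn":0},{"fingers":0.5,"xyz":[0,-1,0],"turn":0},{"fingers":0.5,"xyz":[0,-1,0],"turn":0},{"fingers":0.5,"xyz":[0,-1,0],"turn":0},{"fingers":0.5,"xyz":[0,-1,0],"turn":0},{"fingers":0.5,"xyz":[0,-1,0],"turn":0}]' 20
python3 - <<'E'
from h import *
go(482,0,181.5)
im,P=cloud('top')
for k,c,h in(('fat',(.485,.162),.05),('double',(.596,.165),.035),('tr',(.594,.277),.035),('relay',(.482,.275),.035),('slim',(.6286,-.1905),.025),('single',(.473,-.049),.025)):
    m=np.linalg.norm(P[...,:2]-c,axis=-1)<.05; p=P[m&(P[...,2]>h)&(P[...,2]<.09)]; print(k,rect(p[:,:2]),p[:,2].max(), np.median(p[:,2]))
s=imaging.grab_frame('side')['frame']
v=np.vstack([cv2.resize(im[150:260,130:360],(560,268)),cv2.resize(s[130:400,80:420],(419,332))[:, :419] if 0 else cv2.copyMakeBorder(cv2.resize(s[130:400,80:420],(418,332)),0,0,0,142,0)])
cv2.imwrite('pics/end.png',v)
E
```

```text
clock: 34.1
eef_pos: [0.4812, 0.2751, 0.0261]
orientation: [-0.015, 1.0, 0.0, 0.0]
contact_force: [-0.9, -0.9, 4.6]
width: 0.0275
clock: 34.93
eef_pos: [0.4811, 0.275, 0.1423]
orientation: [-0.015, 1.0, 0.0, 0.0]
contact_force: [-0.1, 0.5, -0.4]
width: 0.0469
clock: 35.77
eef_pos: [0.4875, 0.0354, 0.1505]
orientation: [-0.015, 1.0, -0.0, -0.0]
contact_force: [0.8, 0.0, 0.2]
width: 0.0472
at [487.5  35.4 150.5] yaw -178.3 clock 35.8 w 0.047 F [0.8 0.  0.2] | move x 0.26 y -1.41 turn 0.03 (or -26.15) q7 1.50
fat (array([483.4, 166.9]), 38.8, 22.3, 8.1) 0.0801053062170799 0.06682559056773416
double (array([596.4, 163.4]), 79.8, 35.2, 1.9) 0.07819710224587471 0.06324404071593323
tr (array([591.8, 274.7]), 57.6, 48.2, 4.5) 0.06547064844974759 0.057392910944075705
relay (array([480.8, 273. ]), 31.6, 28.2, 2.4) 0.057411244625234566 0.05231008780633696
slim (array([ 628.4, -190.5]), 24.3, 23.8, -50.1) 0.07021192951012448 0.05896832587128795
single (array([472.9, -49. ]), 78.9, 17.9, -32.0) 0.06574712300011376 0.044821225461347106
```

View pics/end.png

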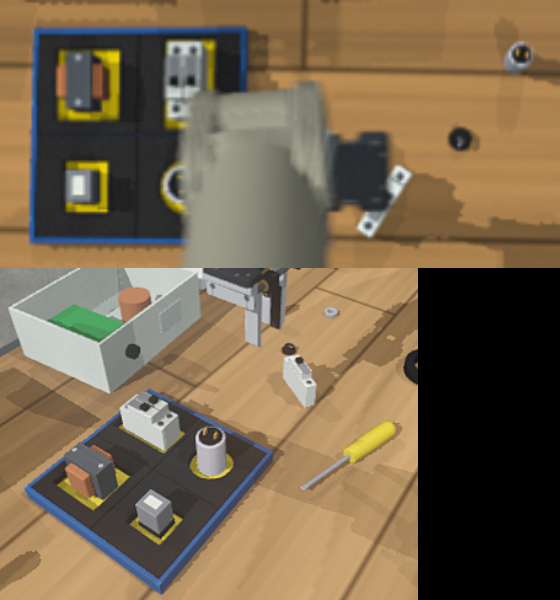

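The final view shows all four parts upright in their correct pockets. Both look-alikes are unmoved and the gripper is clear, so I'll hand in.

```bash
python3 -m inch '[{"fingers":0.5,"xyz":[0,0,0],"turn":0},{"fingers":0.5,"xyz":[0,0,0],"turn":0},{"fingers":0.5,"xyz":[0,0,0],"turn":0},{"fingers":0.5,"xyz":[0,0,0],"turn":0}]'; python3 -c "
from bench import manip; print(manip.sign_off())"
```

```text
clock: 36.2
eef_pos: [0.4882, 0.0389, 0.1506]
orientation: [-0.016, 1.0, 0.0, -0.0]
contact_force: [0.2, -0.3, 0.6]
width: 0.0469
the job is handed in; nothing more can be done
None
```

All four parts are packed upright in their pockets, placed in the order asked: fat capacitor, double breaker, transformer, relay. The job was handed in at about 36 s, with the gripper empty and clear.

- **Seating:** Top heights in the last depth check match the parts resting on the pocket floors, and all sit within a few mm of the pocket centres. In the last top view the arm half hid the fat capacitor, so its final position rests on the side view and earlier top checks, which showed it standing.
- **Look-alikes:** The slim capacitor and single breaker measured within about 1 mm of where they started.
- **Disagreement:** For the long pocket's y position, the side, top and wrist cameras read about 161, 164 and 171 mm. I aimed for 165 mm, and the breaker is seated within the pocket's 9 mm clearance.

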